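# Load a pine slat under the spring clip of a woodwork jig

## Robot

A 6-joint arm with a two-finger parallel gripper is mounted at the origin on the work surface. World frame = base frame: x ahead of the robot, y to its left, z up, the work surface at z = 0. Lengths are in mm, angles in rad, forces in N, time in s.
With the tool pointing down it reaches from about 350 to 875 mm from the base axis. Payload 4.2 kg.
Tool frame: the origin (TCP) lies at the very end of the fingers, on their centre line; the grasp point (between the pads) lies 19 mm behind it; z points along the fingers, y is the line along which they close (so a half turn about z gives the same grasp; the last joint's range is limited). The gripper opens to 85 mm and grips with 20 to 120 N. Pads are 22 mm wide; open, the fingers measure 114 mm over their backs; the gripper's body (76 mm by 85 mm) begins 54 mm behind the grasp point. The pads swing forward as they close: fully open they stand 13 mm farther back than shut.
Start: joints at [0.259, 0.385, 0.008, 0, -1.194, -0.259], TCP at [624.979, 0.025, 231.312] pointing down, gripper open.
Joint ranges: [-3.14, 3.14], [-1.21, 2.06], [-1.07, 1.41], [-3.16, 2.05], [-2.99, -0.16], [-3.1, 3.1]. Speed limits (rad/s): [2.79, 2.79, 3.14, 3.14, 3.14, 3.14].

## Interface

Orientations are given as a unit quaternion [x, y, z, w].
In Python, from bench import arm, optics gives the robot as it stands. The module is installed in compiled form; this text tells all that it offers.
- The arm moves only by the tool step_arm, never from a script. Its argument "motion" is a list of rows, each an object with "dr": the turn, a rotation vector about the tool's x, y, z in units of 8 degrees (1.0 is 8 degrees), a list of three; "slide": the shift along the tool's x, y, z in mm, a list of three; "jaw": the finger opening in mm, from 0 to 85.4. A call has exactly 8 rows; each row is the pose to reach, as a shift and turn from the pose commanded when the call began, along the tool's axes at that moment; what a row does not reach only later rows make up. A row lasts 1/8 s, in which the tool goes at most 62.5 mm and 10.7 degrees, less where a joint would pass 70% of its speed; a pose out of reach is approached as far as the arm can. A call with a gripper value outside its range is refused whole. The fingers move at their own pace and stop on an object; the grip force is fixed at half the most. Time passes only in rows, so rows that repeat a pose let the fingers close, or fill a call up. It gives the time, the measured TCP pose, the force, the opening and the grip force at its end, in the units of the state.
- arm.read_state(): the state, without advancing time (a new reading comes with each control period).
- optics.get_image(name): name is "scene" or "side" or "wrist"; returns the picture (400x640x3 uint8, blue, green, red); there is no depth.
- optics.camera_info(name): a dict with "camera_matrix" (3x3 intrinsics, pixels), "k1" (the pictures are not rectified: a ray, as slopes to the right and down, at radius r is drawn at 1 + k1 r^2 times it, then the intrinsics apply), "view" (4x4, takes a point from world to camera coordinates); the wrist camera has in their place "T_tool_cam" (4x4, takes a point from camera to tool coordinates, whose origin is the TCP and whose axes are the flange's). Camera axes: x right, y up, looking along -z (the intrinsics and any distortion apply to the point x, -y, -z); pixel columns grow to the right and rows downward; lengths in mm; the calibration is good to about 2 mm. A picture is of the moment at which its call begins: read the wrist's pose just before it. camera_info takes no time and is no camera call.
- arm.job_done(): hands the job in; it is judged then, once.
The state is a dict: "clock": time; "joints": joint angles; "joint_vel": joint speeds; "joint_efforts": joint torques, N m; "position": TCP position; "ee_rot": TCP orientation; "contact_force": force on the tool from outside, world axes, zero at the start; "wrist_torque": the same for the moment, N m; "gripper_width": finger opening in mm; "grasp_force": force on a finger pad.
Only numpy, scipy, OpenCV 4.12 (cv2) and the standard library are available. Lean on these libraries where they do the work, as an engineer would, in place of code of your own. Each camera call takes 0.05 s, during which the arm holds its last target. There are 200 camera calls.

## Task

Load the pine slat into the jig without gripping or lifting it: with one fingertip press the red bar down and keep it down so that the spring clip stands open, and with the other fingertip push the slat along its channel, under the clip's foot, until its far end meets the end stop. Only then let the bar up, so that the clip presses on the slat, and move clear. Leave the hammer, glue jar, offcut and nail tin where they are.

Things in the scene. Friction and masses are not known exactly. Their poses are not given: they have to be found in the camera images.
- jig: Wooden jig fixed to the bench, base board 250 x 180 x 12 mm. Origin on the bench, on the channel's centre line; z up, x = direction in which the slat is pushed. Raised bed: top at z = 30 mm, x = -130 to 92 mm, open at the -x end; channel 52 mm wide, y = -26 to 26 mm, between fences 6.5 mm thick and 6 mm above the bed.
- end_stop (a point): Foot of the end stop's face, on the bed and on the channel's centre line (jig x = 80 mm). The stop is 14 mm high above the bed.
- pivot_rod (a point): Middle of the clip's pivot rod on its axis: 8 mm thick, along the jig's x at jig y = -36 mm, 52 mm above the bench. A wooden cheek carries each end (jig x = -141 to -131 and 65 to 75 mm, y = -46 to -30 mm, up to 60 mm above the bench). The channel lies on its +y side, the red bar on its -y side.
- slat: Pale pine slat 100 x 48 x 14 mm, about 35 g, loose, flat in the channel short of the clip's foot, 2 mm play each side. Origin at the centre of its underside; x along its length, +x towards the end stop. Against the stop its origin is at jig x = 30 mm; at the start at -45 to -20 mm.
- clip (a joint): Angle of the spring clip about its rod, rad. 0: shut, foot 1.5 mm above the bed, slat blocked. Pressing the red bar down raises it and lifts the foot; limit 0.47. At 0.22 the foot rests on the slat's top; above 0.27 the slat passes freely; at 0.36 the bar is level. At the bar's middle it takes about 2 N to start, 5 N at 0.36; it springs shut when released.
- press_bar (a point): Middle of the top of the clip's red steel press bar, 125 mm long (jig x = -125 to 0), 42 mm wide, 3 mm thick. At rest it rises outward by 0.36 rad, this point 50 mm above the bench. Level (clip 0.36) it covers jig y = -52 to -94 mm, top 35 mm above the bench, 5 mm above the bed, so level fingers can press the bar and push the slat; a fingertip can slide along it.
- clip_foot (a point): Underside of the clip's steel foot, a bar 8 mm thick and 16 mm long (jig x = 42 to 58 mm, y = 19 mm) on an arm over the channel. The arm's top is 54 mm above the bench at rest; at clip 0.4 the foot is about 21 mm higher.
- hammer: Hammer, 260 mm long, lying to the left (+y) of the jig; must not be moved. Origin on the bench under its middle, handle to its -x.
- glue_jar: Closed jar with yellow cap, 52 mm across, 60 mm high, beyond the jig; must not be moved. Origin at its underside.
- offcut: Wooden offcut 90 x 40 x 30 mm, to the right (-y) of the jig; must not be moved. Origin at the centre of its underside.
- nail_tin: Closed tin, 60 mm across, 50 mm high, beyond the jig on the right; must not be moved. Origin at its underside.
Mind the look-alikes: they are no part of the job. There is more than one size of the slat; the one meant has the size given above.

How it is judged (in metres and radians):
On the way, in this order (a step that is already met when the one before it is completed fails the run):
1. a finger holds the clip open with the slat still short of the foot (value of joint clip above 0.24 rad and contact force between the fingers and clip above 0.5 N and x of slat in the frame of jig below -0.008 m), for 0.1 s.
2. the slat is pushed under the foot to the end stop (within 3 mm) with a finger still holding the clip open (x of slat in the frame of jig between 0.027 and 0.033 m and value of joint clip above 0.235 rad and contact force between the fingers and clip above 0.5 N), for 0.1 s.
At the end, for the whole second after the job is handed in: The slat lies flat in the channel, its end within 3 mm of the end stop, at rest, with the released clip's foot pressing on its top (more than 0.5 N, clip between 0.17 and 0.27 rad) (x of slat in the frame of jig between 0.027 and 0.033 m and value of joint clip between 0.17 and 0.27 rad and contact force between clip and slat above 0.5 N and z of slat in the frame of jig below 0.033 m and angle between slat's own z axis and vertical below 0.06 rad and linear speed of slat below 0.01 m/s); the robot touches nothing.
It fails at once if the slat is lifted off the bed by more than 6 mm or tipped (z of slat in the frame of jig above 0.036 m or angle between slat's own z axis and vertical above 0.2 rad).
It fails at once if the hammer is moved by more than 15 mm (distance of hammer from where it was at the start of the episode above 0.015 m).
It fails at once if the glue jar is moved by more than 15 mm (distance of glue_jar from where it was at the start of the episode above 0.015 m).
It fails at once if the offcut is moved by more than 15 mm (distance of offcut from where it was at the start of the episode above 0.015 m).
It fails at once if the nail tin is moved by more than 15 mm (distance of nail_tin from where it was at the start of the episode above 0.015 m).
It also fails if it takes over 42 s, if anything falls off the work surface, if the arm or the gripper's body presses on something with over 40 N, if the wrist force passes 120 N, or if a joint passes its speed limit or range.

## Working session

There is one attempt and no reset: what is moved stays moved. The work goes in short steps, Python scripts to look and compute and a tool call to move; the robot and the scene stay as the last step left them, time stands still between calls to the robot, and variables do not carry over. Pictures are saved under pics/ and viewed, at most 10 in all, crops included, and the job is handed in when it is done.

Besides the shell and the picture viewer there is one more tool, called after ">>>" as name(argument=value, ...) on one line, values as JSON. step_arm: Moves the arm, as the interface text tells. Its arguments: {"type":"object","properties":{"motion":{"type":"array","items":{"type":"object","properties":{"dr":{"type":"array","items":{"type":"number"}},"slide":{"type":"array","items":{"type":"number"}},"jaw":{"type":"number"}}}}},"required":["motion"]}

```bash
mkdir -p pics; python3 - <<'E'
from bench import arm, optics
import cv2
for n in ("scene","side","wrist"):
    cv2.imwrite(f"pics/{n}0.png",optics.get_image(n)); c=optics.camera_info(n); print(n,c)
s=arm.read_state(); print(s)
E
```

```text
scene {'camera_matrix': array([[504.90671624,   0.        , 321.37353991],
       [  0.        , 504.90671624, 205.93464781],
       [  0.        ,   0.        ,   1.        ]]), 'k1': 0.01894016755956611, 'view': array([[-6.43736437e-01,  7.65222708e-01,  6.13245258e-03,
         3.53749193e+02],
       [-5.57542664e-01, -4.74486500e-01,  6.81181869e-01,
         2.93538269e+02],
       [ 5.24165600e-01,  4.35082486e-01,  7.32088556e-01,
        -1.46124958e+03],
       [ 0.00000000e+00,  0.00000000e+00,  0.00000000e+00,
         1.00000000e+00]])}
side {'camera_matrix': array([[366.00030157,   0.        , 317.71493287],
       [  0.        , 366.00030157, 201.62021816],
       [  0.        ,   0.        ,   1.        ]]), 'k1': -0.06951617665566538, 'view': array([[ 9.27759095e-01, -3.73177031e-01, -1.40205328e-03,
        -5.21306169e+02],
       [ 2.60993828e-01,  6.46164815e-01,  7.17184253e-01,
        -1.93792518e+02],
       [-2.66730733e-01, -6.65740141e-01,  6.96882186e-01,
        -6.95453790e+02],
       [ 0.00000000e+00,  0.00000000e+00,  0.00000000e+00,
         1.00000
[... 629 characters left out ...]
85357575e-01,  6.95094616e-03, -3.36283049e-04,
       -1.19400068e+00, -2.58594410e-01]), 'joint_vel': array([ 8.55861238e-04, -2.18062009e-03,  4.16230963e-03,  1.95101686e-03,
        5.42574018e-05, -6.19276676e-04]), 'joint_efforts': array([-6.03353892e-04, -3.92678475e+01,  1.88581592e+01,  4.18858320e+00,
       -3.39302780e-03,  5.70479813e-06]), 'position': array([ 6.24565064e+02, -1.87304477e-03,  2.30493090e+02]), 'ee_rot': array([-7.07056907e-01,  7.07156176e-01,  5.40089392e-04, -6.17695022e-04]), 'contact_force': array([ 0.65212949,  0.42329263, -0.96289405]), 'wrist_torque': array([ 0.01292815,  0.06860919, -0.01217012]), 'grasp_force': 0.0, 'gripper_width': 85.41822432821279}
```

View pics/scene0.png

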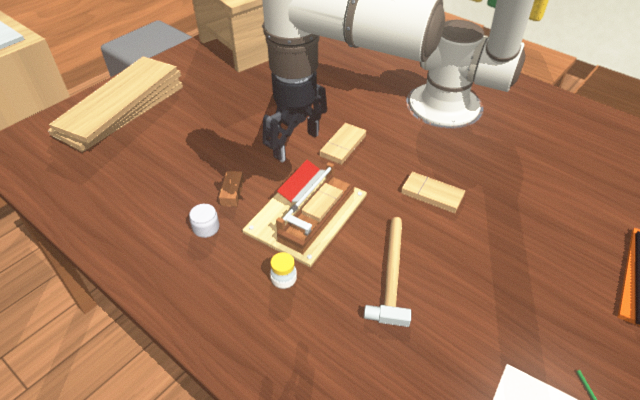

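View pics/wrist0.png

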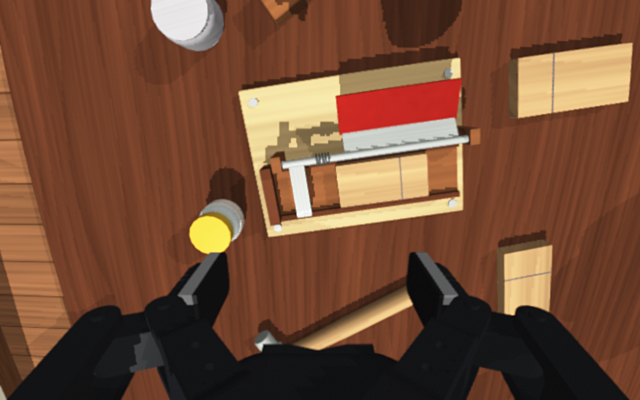

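The wrist view shows the jig with the slat at (385,178), the red bar at (400,105) and the stop at about (270,195). Jig +x runs left in the picture, away from the robot. Slat look-alikes are the loose slats at wrist (575,80) and (525,280), and the stack in the scene view at (118,100). I choose the one in the channel and check it in a close crop.

```bash
python3 - <<'E'
import cv2
i=cv2.imread("pics/wrist0.png")[50:245,230:490]
cv2.imwrite("pics/c1.png",cv2.resize(i,None,fx=3,fy=3,interpolation=cv2.INTER_CUBIC))
E
```

```text
(no output)
```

View pics/c1.png

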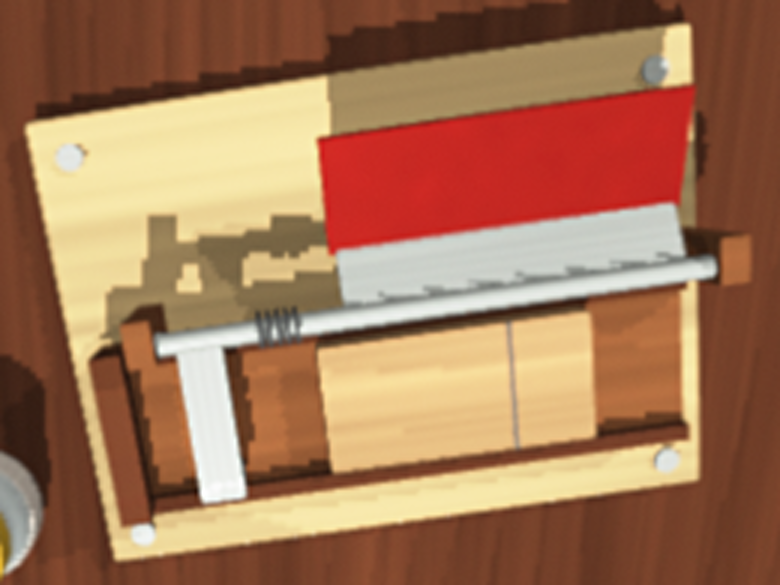

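```bash
cat > h.py <<'E'
import numpy as np
from bench import arm, optics
from scipy.spatial.transform import Rotation as R
def proj(P,pos,q,ci):
    T=np.eye(4);T[:3,:3]=R.from_quat(q).as_matrix();T[:3,3]=pos
    V=np.linalg.inv(T@ci["T_tool_cam"])
    c=np.asarray(P)@V[:3,:3].T+V[:3,3]
    s=np.c_[c[:,0],-c[:,1]]/-c[:,2:]
    s=s*(1+ci["k1"]*(s**2).sum(1,keepdims=True)); K=ci["camera_matrix"]
    return s*[K[0,0],K[1,1]]+K[:2,2]
def jig2w(p,X,Y,a):
    p=np.asarray(p,float); c,s=np.cos(a),np.sin(a)
    return np.c_[X+c*p[:,0]-s*p[:,1],Y+s*p[:,0]+c*p[:,1],p[:,2]]
E
python3 - <<'E'
from h import *
from scipy.optimize import least_squares
pos,q=[624.565,0,230.49],[-.707057,.707156,.00054,-.00062]
ci=optics.camera_info("wrist")
uv=np.array([[715,267],[158,345],[693,87],[318,140],[680,204],[330,250],[690,25],[28,125],[115,560],[697,478],[590,312],[597,436],[320,348],[333,472]])/3+[230,50]
def model(v):
    X,Y,a,bx,by,sx,sy=v
    return jig2w([[-131,-36,52],[65,-36,52],[-125,-96.3,56.5],[0,-96.3,56.5],[-125,-57,41.7],[0,-57,41.7],
     [bx-125,by-90,12],[bx+125,by-90,12],[bx+125,by+90,12],[bx-125,by+90,12],
     [sx-50,sy-24,44],[sx-50,sy+24,44],[sx+50,sy-24,44],[sx+50,sy+24,44]],X,Y,a)
m=np.ones((14,1));m[[10,12]]=0   # near-rod slat corners hidden by rod
f=lambda v:(m*(proj(model(v),pos,q,ci)-uv)).ravel()
r=least_squares(f,[620,-120,0,0,0,-30,0],loss="soft_l1")
print(r.x.round(3)); print(f(r.x).reshape(-1,2).round(1))
E
```

```text
[ 5.92325e+02  1.02880e+01  1.45000e-01 -1.93790e+01 -2.94400e+01
 -4.08990e+01 -1.18600e+00]
[[-1.2 -0.5]
 [-0.3 -0.1]
 [ 1.2 -0.6]
 [ 0.1 -0.2]
 [ 0.1  0.5]
 [ 0.   1.8]
 [ 0.7 -0.6]
 [-1.7 -0.5]
 [-0.4  1.1]
 [ 1.1  1.5]
 [ 0.  -0. ]
 [ 0.  -0.1]
 [-0.  -0. ]
 [-0.   0.1]]
```

>>> step_arm(motion=[{"slide": [8, 25, 15], "dr": [0, 0, 1.28], "jaw": 70}, {"slide": [16, 50, 30], "dr": [0, 0, 2.56], "jaw": 70}, {"slide": [24, 75, 45], "dr": [0, 0, 3.84], "jaw": 70}, {"slide": [32, 100, 60], "dr": [0, 0, 5.12], "jaw": 70}, {"slide": [41, 133, 75], "dr": [0, 0, 6.4], "jaw": 70}, {"slide": [41, 133, 90], "dr": [0, 0, 7.68], "jaw": 70}, {"slide": [41, 133, 90], "dr": [0, 0, 8.96], "jaw": 70}, {"slide": [41, 133, 90], "dr": [0, 0, 10.2], "jaw": 70}])

```text
clock: 1.15
position: [491.6, -41.1, 141.0]
ee_rot: [-0.07, 0.998, -0.0, -0.0]
contact_force: [-0.0, -0.4, -0.3]
gripper_width: 69.9
grasp_force: 0.0
```

```bash
python3 - <<'E'
from h import *
import cv2
s=arm.read_state(); i=optics.get_image("wrist"); cv2.imwrite("pics/w2.png",i); cv2.imwrite("pics/s2.png",optics.get_image("side"))
print(s["position"],s["ee_rot"],s["gripper_width"],s["contact_force"])
E
```

```text
[491.60621862 -41.07293619 140.96431274] [-7.03180228e-02  9.97524528e-01 -3.98107225e-05 -4.36336036e-04] 69.94171219639475 [-0.02358503 -0.35072231 -0.30422861]
```

View pics/w2.png

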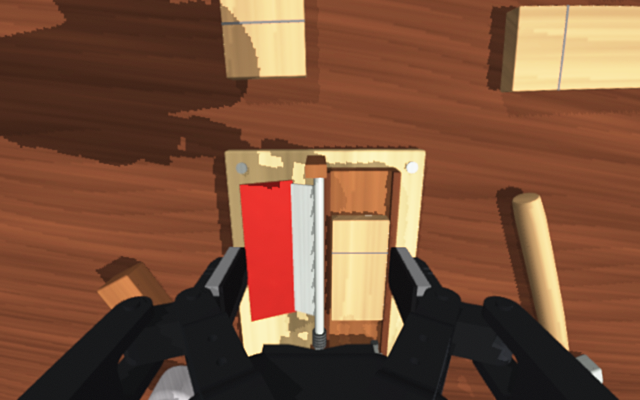

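```bash
python3 - <<'E'
from h import *
from scipy.optimize import least_squares
import cv2
pos,q=[491.606,-41.073,140.96],[-7.03180228e-02,9.97524528e-01,-3.98107225e-05,-4.36336036e-04]
ci=optics.camera_info("wrist")
uv=np.array([[241,185],[250,321],[292,181],[296,312],[389,219],[388,320],[226,151],[424,151]])
def model(v):
    X,Y,a,sx,sy=v
    return jig2w([[-125,-96.3,56.5],[0,-96.3,56.5],[-125,-57,41.7],[0,-57,41.7],
     [sx-50,sy+24,44],[sx+50,sy+24,44],[-144.4,-119.4,12],[-144.4,60.6,12]],X,Y,a)
f=lambda v:(proj(model(v),pos,q,ci)-uv).ravel()
r=least_squares(f,[592,10,.145,-40,0],loss="soft_l1")
print(r.x.round(3)); print(f(r.x).reshape(-1,2).round(1)); print(f([592.3,10.3,.145,-40.9,-1.2]).reshape(-1,2).round(1))
T=R.from_quat(q).as_matrix()
# finger tips: pads +-35, at several tool z
for z in (-15,-10,-5,0):
  print(z,proj([pos+T@np.array(p) for p in ([-11,35,z],[11,35,z],[-11,-35,z],[11,-35,z])],pos,q,ci).round(0).tolist())
i=cv2.imread("pics/w2.png")[145:340,200:460]
cv2.imwrite("pics/c2.png",cv2.resize(i,None,fx=3,fy=3,interpolation=cv2.INTER_CUBIC))
E
```

```text
[ 5.93439e+02  9.94200e+00  1.43000e-01 -4.19940e+01  5.83000e-01]
[[-1.5 -0.1]
 [ 0.8  0.5]
 [ 0.3 -0.6]
 [-0.  -0.8]
 [ 1.8  0.3]
 [-4.8 -0.5]
 [-1.6  0.8]
 [ 2.6  0.3]]
[[-1.2 -1.2]
 [ 1.3 -0.3]
 [ 0.6 -1.8]
 [ 0.5 -1.7]
 [ 0.1  0.3]
 [-6.1 -0.5]
 [-1.4 -0.2]
 [ 3.  -1. ]]
-15 [[391.0, 291.0], [395.0, 249.0], [246.0, 291.0], [243.0, 249.0]]
-10 [[389.0, 285.0], [392.0, 245.0], [248.0, 285.0], [245.0, 245.0]]
-5 [[387.0, 280.0], [390.0, 240.0], [250.0, 280.0], [247.0, 240.0]]
0 [[385.0, 275.0], [388.0, 236.0], [252.0, 275.0], [250.0, 236.0]]
```

View pics/c2.png

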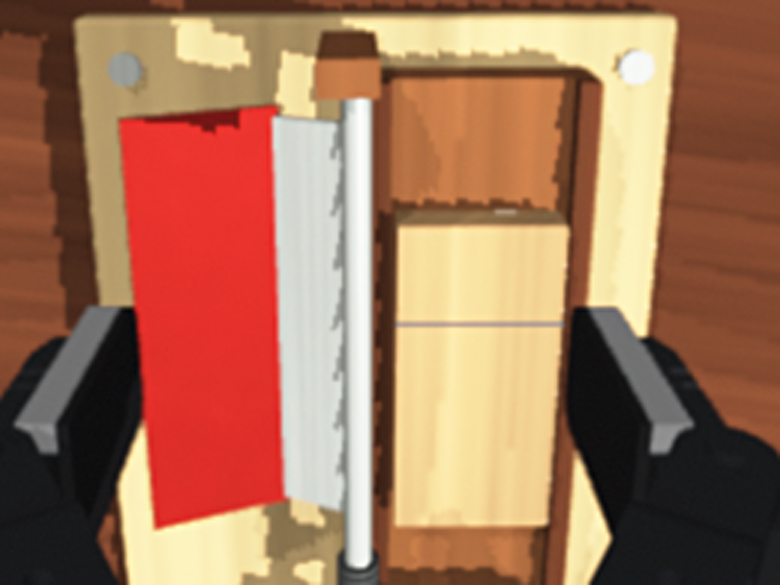

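>>> step_arm(motion=[{"slide": [0, 0, 20], "dr": [0, 0, 0], "jaw": 70}, {"slide": [0, 0, 40], "dr": [0, 0, 0], "jaw": 70}, {"slide": [0, 0, 60], "dr": [0, 0, 0], "jaw": 70}, {"slide": [0, 0, 75], "dr": [0, 0, 0], "jaw": 70}, {"slide": [0, 0, 85], "dr": [0, 0, 0], "jaw": 70}, {"slide": [0, 0, 90], "dr": [0, 0, 0], "jaw": 70}, {"slide": [0, 0, 92], "dr": [0, 0, 0], "jaw": 70}, {"slide": [0, 0, 92], "dr": [0, 0, 0], "jaw": 70}])

```text
clock: 2.25
position: [492.2, -40.9, 49.6]
ee_rot: [-0.073, 0.997, 0.0, 0.0]
contact_force: [0.4, -0.3, -0.2]
gripper_width: 69.6
grasp_force: 0.0
```

```bash
python3 - <<'E'
from h import *
import cv2
i=optics.get_image("side")[:,:]; j=optics.get_image("wrist")
cv2.imwrite("pics/w3.png",j); cv2.imwrite("pics/s3.png",i)
c=optics.camera_info("side"); P=jig2w([[-107,-36,35]],592.9,10.1,.144)
p=(c["view"]@np.r_[P[0],1])[:3]; print(p); u=318+366*p[0]/-p[2]; v=201.6+366*-p[1]/-p[2]; print(u,v)
u,v=int(u),int(v)
k=i[max(0,v-80):v+60,max(0,u-100):u+100]; cv2.imwrite("pics/c3.png",cv2.resize(k,None,fx=4,fy=4,interpolation=cv2.INTER_CUBIC))
E
```

```text
[ -49.48044275  -66.65344728 -775.12380555]
294.6361942205272 233.07260028774155
```

View pics/c3.png

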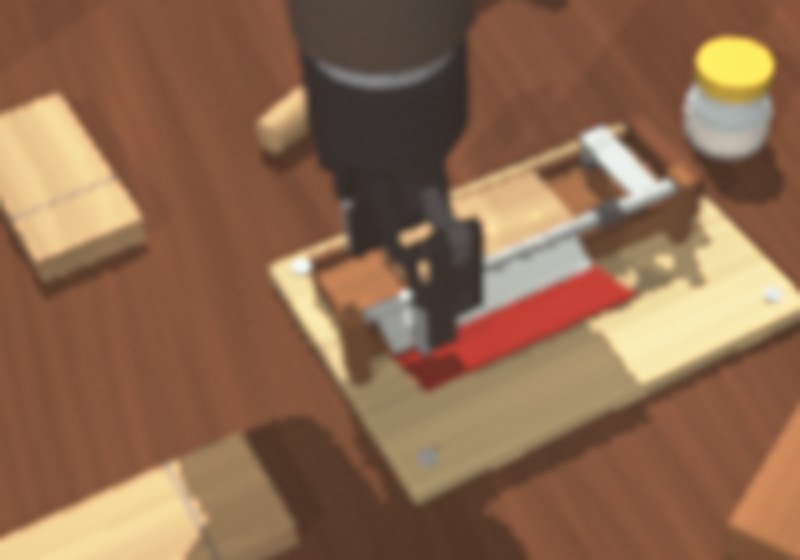

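The bar finger, at crop (440,340), stands just above the red bar near its robot end. The channel finger is behind the slat, and there is no contact yet.

>>> step_arm(motion=[{"slide": [0, 0, 3], "dr": [0, 0, 0], "jaw": 70}, {"slide": [0, 0, 6], "dr": [0, 0, 0], "jaw": 70}, {"slide": [0, 0, 9], "dr": [0, 0, 0], "jaw": 70}, {"slide": [0, 0, 12], "dr": [0, 0, 0], "jaw": 70}, {"slide": [0, 0, 14], "dr": [0, 0, 0], "jaw": 70}, {"slide": [0, 0, 16], "dr": [0, 0, 0], "jaw": 70}, {"slide": [0, 0, 16], "dr": [0, 0, 0], "jaw": 70}, {"slide": [0, 0, 16], "dr": [0, 0, 0], "jaw": 70}])

```text
clock: 3.35
position: [492.2, -40.8, 33.5]
ee_rot: [-0.073, 0.997, 0.0, 0.0]
contact_force: [-1.3, 3.6, 3.7]
gripper_width: 70.0
grasp_force: 2.3
```

>>> step_arm(motion=[{"slide": [0, 0, 1], "dr": [0, 0, 0], "jaw": 70}, {"slide": [0, 0, 2], "dr": [0, 0, 0], "jaw": 70}, {"slide": [0, 0, 3], "dr": [0, 0, 0], "jaw": 70}, {"slide": [0, 0, 4], "dr": [0, 0, 0], "jaw": 70}, {"slide": [0, 0, 5], "dr": [0, 0, 0], "jaw": 70}, {"slide": [0, 0, 6], "dr": [0, 0, 0], "jaw": 70}, {"slide": [0, 0, 6], "dr": [0, 0, 0], "jaw": 70}, {"slide": [0, 0, 6], "dr": [0, 0, 0], "jaw": 70}])

```text
clock: 4.35
position: [492.6, -40.8, 27.8]
ee_rot: [-0.073, 0.997, 0.0, 0.001]
contact_force: [-1.7, 4.5, 6.8]
gripper_width: 70.1
grasp_force: 3.1
```

```bash
python3 - <<'E'
from h import *
import cv2
i=optics.get_image("side"); j=optics.get_image("wrist")
a=cv2.resize(i[153:293,195:395],None,fx=2.8,fy=2.8,interpolation=cv2.INTER_CUBIC)[:,80:480]
b=cv2.resize(j[140:380,200:440],(392,392),interpolation=cv2.INTER_CUBIC)
cv2.imwrite("pics/c4.png",np.hstack([a,b]))
E
```

```text
(no output)
```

View pics/c4.png

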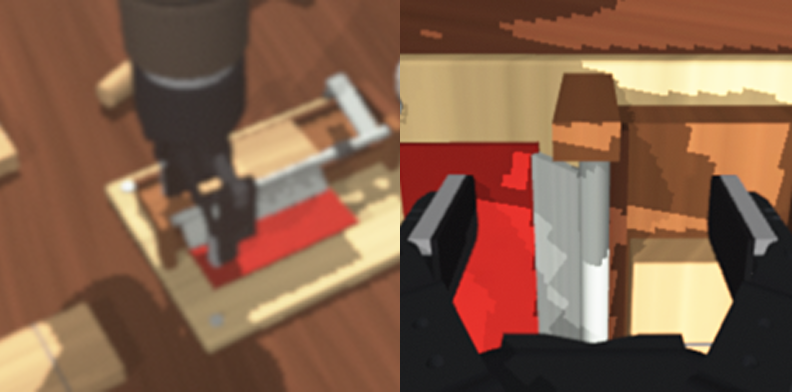

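```bash
python3 - <<'E'
from h import *
c=optics.camera_info("side")
def pr(P):
    p=np.c_[P,np.ones(len(P))]@c["view"].T; s=np.c_[p[:,0],-p[:,1]]/-p[:,2:3]; s*=1+c["k1"]*(s**2).sum(1,keepdims=True)
    return s*366+[317.71,201.62]
px=lambda x,y:((x+80)/2.8+195,y/2.8+153)
print("meas outer far,inner far,outer near",[np.round(px(*a),1).tolist() for a in ((357,220),(330,187),(215,288))])
for t in (0,.2,.28,.36,.44):
    g=.36-t; f=lambda u:(-36-(u*np.cos(g)+17*np.sin(g)),52+u*np.sin(g)-17*np.cos(g))
    print(t,pr(jig2w([[0,*f(58)],[0,*f(16)],[-125,*f(58)]],592.9,10.1,.144)).round(1).tolist())
print(pr(jig2w([[65,-36,52],[-131,-36,60]],592.9,10.1,.144)))
E
```

```text
meas outer far,inner far,outer near [[351.1, 231.6], [341.4, 219.8], [300.4, 255.9]]
0 [[352.9, 225.6], [342.3, 218.6], [300.0, 249.5]]
0.2 [[352.5, 229.4], [341.6, 219.1], [300.1, 253.2]]
0.28 [[352.1, 230.6], [341.3, 219.2], [300.0, 254.4]]
0.36 [[351.6, 231.7], [341.0, 219.2], [299.8, 255.4]]
0.44 [[351.1, 232.7], [340.6, 219.2], [299.5, 256.3]]
[[361.67181488 198.99935571]
 [283.41267369 229.51448076]]
```

>>> step_arm(motion=[{"slide": [-4, 0, 0], "dr": [0, 0, 0], "jaw": 70}, {"slide": [-10, 0, 0], "dr": [0, 0, 0], "jaw": 70}, {"slide": [-16, 0, 0], "dr": [0, 0, 0], "jaw": 70}, {"slide": [-22, 0, 0], "dr": [0, 0, 0], "jaw": 70}, {"slide": [-28, 0, 0], "dr": [0, 0, 0], "jaw": 70}, {"slide": [-34, 0, 0], "dr": [0, 0, 0], "jaw": 70}, {"slide": [-40, 0, 0], "dr": [0, 0, 0], "jaw": 70}, {"slide": [-40, 0, 0], "dr": [0, 0, 0], "jaw": 70}])

```text
clock: 5.45
position: [533.0, -34.9, 27.5]
ee_rot: [-0.074, 0.997, -0.0, 0.001]
contact_force: [-1.9, -1.5, 4.1]
gripper_width: 70.2
grasp_force: 1.8
```

>>> step_arm(motion=[{"slide": [-5, 0, 0], "dr": [0, 0, 0], "jaw": 70}, {"slide": [-10, 0, 0], "dr": [0, 0, 0], "jaw": 70}, {"slide": [-15, 0, 0], "dr": [0, 0, 0], "jaw": 70}, {"slide": [-20, 0, 0], "dr": [0, 0, 0], "jaw": 70}, {"slide": [-25, 0, 0], "dr": [0, 0, 0], "jaw": 70}, {"slide": [-30, 0, 0], "dr": [0, 0, 0], "jaw": 70}, {"slide": [-32, 0, 0], "dr": [0, 0, 0], "jaw": 70}, {"slide": [-32, 0, 0], "dr": [0, 0, 0], "jaw": 70}])

```text
clock: 6.45
position: [563.8, -30.4, 27.4]
ee_rot: [-0.073, 0.997, 0.0, 0.001]
contact_force: [-2.1, -0.5, 4.2]
gripper_width: 70.0
grasp_force: 2.0
```

```bash
python3 - <<'E'
from h import *
import cv2
i=optics.get_image("side"); j=optics.get_image("scene")
a=cv2.resize(i[163:283,255:395],(462,396),interpolation=cv2.INTER_CUBIC)
b=cv2.resize(j[150:270,235:335],(330,396),interpolation=cv2.INTER_CUBIC)
cv2.imwrite("pics/c5.png",np.hstack([a,b]))
E
```

```text
(no output)
```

View pics/c5.png

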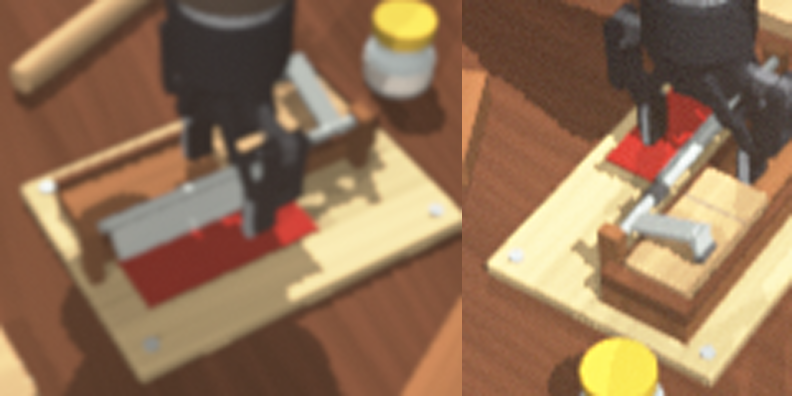

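The slat is under the raised foot and a few mm short of the stop. I push on gently until the force rises.

>>> step_arm(motion=[{"slide": [-1, 0, 0], "dr": [0, 0, 0], "jaw": 70}, {"slide": [-2, 0, 0], "dr": [0, 0, 0], "jaw": 70}, {"slide": [-3, 0, 0], "dr": [0, 0, 0], "jaw": 70}, {"slide": [-3.5, 0, 0], "dr": [0, 0, 0], "jaw": 70}, {"slide": [-4, 0, 0], "dr": [0, 0, 0], "jaw": 70}, {"slide": [-4, 0, 0], "dr": [0, 0, 0], "jaw": 70}, {"slide": [-4, 0, 0], "dr": [0, 0, 0], "jaw": 70}, {"slide": [-4, 0, 0], "dr": [0, 0, 0], "jaw": 70}])

```text
clock: 7.55
position: [567.3, -29.8, 27.3]
ee_rot: [-0.073, 0.997, 0.0, 0.0]
contact_force: [-4.1, -0.7, 3.6]
gripper_width: 70.2
grasp_force: 2.3
```

>>> step_arm(motion=[{"slide": [-0.5, 0, 0], "dr": [0, 0, 0], "jaw": 70}, {"slide": [-1, 0, 0], "dr": [0, 0, 0], "jaw": 70}, {"slide": [-1.5, 0, 0], "dr": [0, 0, 0], "jaw": 70}, {"slide": [-2, 0, 0], "dr": [0, 0, 0], "jaw": 70}, {"slide": [-2, 0, 0], "dr": [0, 0, 0], "jaw": 70}, {"slide": [-2, 0, 0], "dr": [0, 0, 0], "jaw": 70}, {"slide": [-2, 0, 0], "dr": [0, 0, 0], "jaw": 70}, {"slide": [-2, 0, 0], "dr": [0, 0, 0], "jaw": 70}])

```text
clock: 8.55
position: [567.3, -29.9, 27.2]
ee_rot: [-0.073, 0.997, -0.0, -0.002]
contact_force: [-7.1, 0.4, 7.5]
gripper_width: 69.9
grasp_force: 4.0
```

The force rises with no further motion, and the finger face is at jig x ≈ -20 mm, as it should be at the stop. Now I back off a little with the bar still held, then rise.

>>> step_arm(motion=[{"slide": [2, 0, 0], "dr": [0, 0, 0], "jaw": 70}, {"slide": [5, 0, 0], "dr": [0, 0, 0], "jaw": 70}, {"slide": [5, 0, -2], "dr": [0, 0, 0], "jaw": 70}, {"slide": [5, 0, -5], "dr": [0, 0, 0], "jaw": 70}, {"slide": [5, 0, -9], "dr": [0, 0, 0], "jaw": 70}, {"slide": [5, 0, -14], "dr": [0, 0, 0], "jaw": 70}, {"slide": [5, 0, -22], "dr": [0, 0, 0], "jaw": 70}, {"slide": [5, 0, -32], "dr": [0, 0, 0], "jaw": 70}])

```text
clock: 9.55
position: [564.0, -30.3, 59.8]
ee_rot: [-0.073, 0.997, 0.0, -0.0]
contact_force: [0.2, 0.1, 0.1]
gripper_width: 70.3
grasp_force: 0.0
```

>>> step_arm(motion=[{"slide": [0, 0, -10], "dr": [0, 0, 0], "jaw": 70}, {"slide": [0, 0, -25], "dr": [0, 0, 0], "jaw": 70}, {"slide": [0, 0, -45], "dr": [0, 0, 0], "jaw": 70}, {"slide": [0, 0, -65], "dr": [0, 0, 0], "jaw": 70}, {"slide": [0, 0, -85], "dr": [0, 0, 0], "jaw": 70}, {"slide": [0, 0, -100], "dr": [0, 0, 0], "jaw": 70}, {"slide": [0, 0, -100], "dr": [0, 0, 0], "jaw": 70}, {"slide": [0, 0, -100], "dr": [0, 0, 0], "jaw": 70}])

```text
clock: 10.55
position: [563.6, -30.3, 158.7]
ee_rot: [-0.073, 0.997, 0.0, -0.001]
contact_force: [-0.1, -0.2, -0.7]
gripper_width: 69.8
grasp_force: 0.0
```

```bash
python3 - <<'E'
from h import *
import cv2
i=optics.get_image("side"); j=optics.get_image("scene")
a=cv2.resize(i[163:283,255:395],(462,396),interpolation=cv2.INTER_CUBIC)
b=cv2.resize(j[150:270,235:335],(330,396),interpolation=cv2.INTER_CUBIC)
cv2.imwrite("pics/c6.png",np.hstack([a,b]))
E
```

```text
(no output)
```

View pics/c6.png

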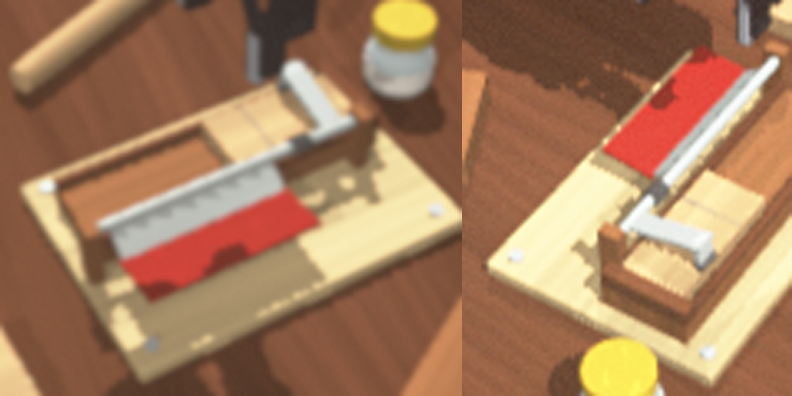

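```bash
python3 - <<'E'
from h import *
import cv2
s=arm.read_state(); j=optics.get_image("wrist"); ci=optics.camera_info("wrist")
for sx in (26,30,34):
  print(sx,proj(jig2w([[sx-50,-24,44],[sx-50,24,44]],592.9,10.1,.144),s["position"],s["ee_rot"],ci).round(1).tolist())
print("ref bar far inner/outer x=0; stop", proj(jig2w([[-130,32.5,36],[80,0,44],[65,-36,52]],592.9,10.1,.144),s["position"],s["ee_rot"],ci).round(1).tolist())
cv2.imwrite("pics/c7.png",cv2.resize(j[150:350,220:460],None,fx=3,fy=3,interpolation=cv2.INTER_CUBIC))
E
```

```text
26 [[331.7, 207.3], [385.9, 207.4]]
30 [[331.6, 211.5], [385.6, 211.7]]
34 [[331.5, 215.8], [385.3, 215.9]]
ref bar far inner/outer x=0; stop [[402.2, 81.0], [354.2, 307.5], [317.8, 299.3]]
```

View pics/c7.png

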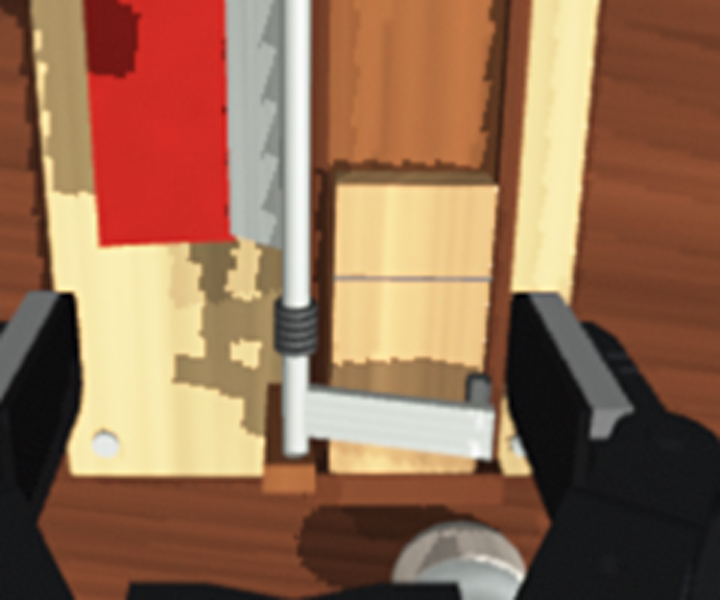

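The slat's rear edge is at row 211.3, against 211.5 predicted for x = 30 mm. Its far end meets the stop and the clip rests on its top, so I hand the job in.

```bash
python3 -c "
from bench import arm
print(arm.job_done())"
```

```text
the job is handed in; nothing more can be done
None
```

The slat is against the end stop (measured at jig x ≈ 30 mm) with the released clip's foot on its top. The arm is clear, and the job is handed in; no verdict came back.

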